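# Zero the meter's selector and click it up three

### The job

The selector on top of the seed meter has lost its setting. Push its pointer knob round with a fingertip, anticlockwise seen from above, until it rests against its end stop, then push it clockwise exactly three clicks and leave it sitting in the third. Do not pinch the knob, and leave the loose parts lying around it where they are.

Things in the scene. Friction and masses are not known exactly. Their poses are not given: they have to be found in the camera images.
- meter: Round disc seed meter, cover up, on a fixed 340 mm square fixture. Flat top of its aluminium cover: 280 mm across, 120 mm above the bench. Origin on the bench under the cover's centre, z up, x towards the seed inlet neck (open box outside the rim); the selector lies at x = -72 mm, y = 0. Fittings on the cover stand under 145 mm above the bench and over 50 mm from the selector's axis.
- selector_axis (a point): Point on the selector's vertical turning axis, on the face of its round pale scale plate (118 mm across), 124 mm above the bench. Nine dark marks on the plate, 30 degrees apart, 46 to 57 mm from the axis, are the positions 0 to 8; the thick mark is position 0, at the anticlockwise end stop.
- pointer_tip (a point): Tip of the black teardrop pointer knob, on its top, 44 mm from the axis, 31 mm above the scale plate; it turns with the knob. From above: a round tail of radius 18 mm about the axis, tapering with straight flanks to a rounded tip 10 mm wide. Its upright sides run from 4 to 31 mm above the plate; a white strip on top shows where it points.
- selector (a joint): Selector angle, rad: 0 at the anticlockwise end stop, growing clockwise from above, 0.5236 per click, hard stop at 4.189 (position 8). At 0 it points 60 degrees clockwise from the meter's x axis. A spring detent draws the free knob to the nearest position (exactly midway it may stay); each click takes about 0.1 Nm, most at its beginning (3 to 4 N, 30 mm from the axis). Starts at position 5 to 8.
- collar: Loose plain brass collar, 44 mm across, 20 mm high, lying on the cover. Origin under its centre. Leave alone.
- feed_wheel: Loose fluted red nylon feed wheel, 69 mm across, 50 mm high, standing on the bench beside the fixture. Origin under its centre. Leave alone.
- seed_plate: Loose flat blue seed plate, 190 mm across, 5 mm thick, lying on the bench. Origin under its centre. Leave alone.
- hex_shaft: Loose chrome hexagonal shaft, 260 mm long along its x axis, 22 mm across flats, lying on the bench. Origin under its middle. Leave alone.

How it is judged:
By the outcome, as a careful person would: the job done as asked, in the order asked, and still so for the second after the job is handed in, with the robot touching nothing.
It also fails if it takes over 64 s, if anything falls off the work surface, if the arm or the gripper's body presses on something with over 40 N, if the wrist force passes 120 N, or if a joint passes its speed limit or range.

### The arm

A 6-joint arm with a two-finger parallel gripper is mounted at the origin on the work surface. World frame = base frame: x ahead of the robot, y to its left, z up, the work surface at z = 0. Lengths are in m, angles in rad, forces in N, time in s.
With the tool pointing down it reaches from about 0.425 to 0.95 m from the base axis. Payload 3.5 kg.
Tool frame: the origin (TCP) lies at the very end of the fingers, on their centre line; the grasp point (between the pads) lies 19 mm behind it; z points along the fingers, y is the line along which they close (so a half turn about z gives the same grasp; the last joint's range is limited). The gripper opens to 85 mm and grips with 20 to 120 N. Pads are 22 mm wide; open, the fingers measure 114 mm over their backs; the gripper's body (76 mm by 85 mm) begins 54 mm behind the grasp point. The pads swing forward as they close: fully open they stand 13 mm farther back than shut.
Start: joints at [1.153, 0.286, 1.577, -0, 1.279, -0.15], TCP at [0.179, 0.651, 0.231] pointing down, gripper open.
Joint ranges: [-2.77, 2.77], [-0.9, 2.22], [0.21, 2.48], [-1.53, 4.67], [0.24, 2.81], [-2.84, 2.84]. Speed limits (rad/s): [2.79, 2.79, 3.14, 3.14, 3.14, 3.14].

### API

Orientations are given as a unit quaternion [x, y, z, w].
In Python, from plant import ctrl gives the robot as it stands.
- The arm moves only by the tool carry_out, never from a script. Its argument "deltas" is one flat list of numbers, 6 for each row, row after row: the shift along the tool's x, y, z in m, then the turn, a rotation vector about the tool's x, y, z in rad. A call has 1 to 5 rows; each row is the pose to reach, as a shift and turn from the pose commanded when the call began, along the tool's axes at that moment; what a row does not reach only later rows make up. A row lasts 1/8 s, in which the tool goes at most 62.5 mm and 10.7 degrees, less where a joint would pass 70% of its speed; a pose out of reach is approached as far as the arm can. A call with a gripper value outside its range is refused whole. "grip" is the opening in per cent of the stroke, from 0 (shut) to 100 (fully open), set as the call begins (left out, the last holds). The fingers move at their own pace and stop on an object; "grip_force" is the grip in N (left out, the last holds). Time passes only in rows, so rows that repeat a pose let the fingers close. It gives the time, the measured TCP pose, the force, the opening and the grip force at its end, in the units of the state.
- ctrl.get_state(): the state, without advancing time (a new reading comes with each control period).
- ctrl.read_camera(name): name is "side" or "top"; returns (picture, depth): 400x640x3 uint8, red, green, blue; 400x640 float32, m along the optical axis (not along the pixel's ray), 0 where there is no reading.
- ctrl.camera_model(name): a dict with "intrinsics" (3x3 intrinsics, pixels), "extrinsics" (4x4, takes a point from world to camera coordinates). Camera axes: x right, y down, z forward; pixel columns grow to the right and rows downward; lengths in m; the calibration is good to about 2 mm. A picture is of the moment at which its call begins. camera_model takes no time and is no camera call.
- ctrl.sign_off(): hands the job in; it is judged then, once.
Trained networks look in the newest picture that a camera, given by its name, has taken for a name from the list of things; names that differ only in an ending like _2 or _b are one class to them, and where a whole thing is asked for, a point or a joint stands for the part that bears it (a point fixed in the world has none). Each returns a list of dicts, best first, with "score" (0 to 1); they miss things now and then, are a little off and sometimes report something else, mostly with a low value. They report only what shows in the picture. A call takes as long as a camera call.
- ctrl.find_in(camera, query): "uv" ([column, row] in pixels, amid what is visible of it).
The state is a dict: "time": time; "qpos": joint angles; "dq": joint speeds; "joint_efforts": joint torques, N m; "eef_pos": TCP position; "tcp_rot": TCP orientation; "contact_force": force on the tool from outside, world axes, zero at the start; "wrist_torque": the same for the moment, N m; "opening": opening from 0.0 (shut) to 1.0 (fully open); "finger_force": force on a finger pad.
Only numpy, scipy, OpenCV 4.12 (cv2) and the standard library are available. Lean on these libraries where they do the work, as an engineer would, in place of code of your own. Each camera call takes 0.05 s, during which the arm holds its last target. There are 200 camera calls.

## Working session

There is one attempt and no reset: what is moved stays moved. The work goes in short steps, Python scripts to look and compute and a tool call to move; the robot and the scene stay as the last step left them, time stands still between calls to the robot, and variables do not carry over. Pictures are saved under pics/ and viewed, at most 10 in all, crops included, and the job is handed in when it is done.

Besides the shell and the picture viewer there is one more tool, called after "Request:" as a command line: name --argument value ..., lists and objects as JSON in quotes. carry_out: Moves the arm, as the interface text tells. Its arguments: {"type":"object","properties":{"deltas":{"type":"array"},"grip":{"type":"number"},"grip_force":{"type":"number"}},"required":["deltas"]}

```bash
mkdir -p pics; cat > h.py <<'E'
import numpy as np, cv2
from plant import ctrl
def world(cam,uv,depth=None,z=None):
    m=ctrl.camera_model(cam);K=np.array(m["intrinsics"]);T=np.linalg.inv(np.array(m["extrinsics"]))
    r=np.linalg.inv(K)@[uv[0],uv[1],1.]
    d=T[:3,:3]@r;o=T[:3,3]
    s=(z-o[2])/d[2] if z is not None else depth
    return o+s*d
E
python3 - <<'E'
from h import *
for c in("top","side"):
    p,d=ctrl.read_camera(c);cv2.imwrite(f"pics/{c}0.png",p[:,:,::-1]);np.save(f"pics/{c}0.npy",d)
    for q in("meter","selector_axis","pointer_tip","selector","collar"):
        for r in ctrl.find_in(c,q)[:2]:
            u=r["uv"];dd=d[int(u[1]),int(u[0])];print(c,q,np.round(u,1),round(r["score"],2),world(c,u,depth=dd).round(3), world(c,u,z=.124).round(3))
s=ctrl.get_state();print(s["time"],s["eef_pos"],s["tcp_rot"],s["opening"])
E
```

```text
top meter [355.9 172.5] 0.71 [ 0.582 -0.019  0.123] [ 0.582 -0.019  0.124]
top selector_axis [353.4 167.5] 0.84 [ 0.592 -0.013  0.13 ] [ 0.593 -0.014  0.124]
top selector_axis [238.9 237.9] 0.52 [0.447 0.261 0.018] [0.439 0.239 0.124]
top pointer_tip [363.7 200.4] 0.75 [ 0.514 -0.033  0.153] [ 0.518 -0.035  0.124]
top selector [368.  199.6] 0.76 [ 0.515 -0.042  0.153] [ 0.52  -0.044  0.124]
top collar [320.7 176.3] 0.68 [0.575 0.06  0.117] [0.574 0.06  0.124]
top collar [355.1 173.7] 0.6 [ 0.578 -0.017  0.129] [ 0.579 -0.017  0.124]
side meter [293.2 221.5] 0.72 [0.583 0.082 0.124] [0.583 0.082 0.124]
side selector_axis [293.6 219.4] 0.63 [0.582 0.081 0.13 ] [0.584 0.075 0.124]
side selector_axis [341.2 324.9] 0.36 [0.446 0.272 0.019] [0.441 0.338 0.124]
side pointer_tip [330.2 184.1] 0.53 [ 0.512 -0.028  0.154] [ 0.517 -0.063  0.124]
side selector [332.  185.3] 0.58 [ 0.507 -0.024  0.154] [ 0.511 -0.059  0.124]
side collar [296.  213.4] 0.7 [0.583 0.049 0.119] [0.582 0.055 0.124]
side collar [290.9 221.4] 0.69 [0.59  0.079 0.12 ] [0.589 0.083 0.124]
0.6 [0.17859043 0.65094063 0.23133636] [1.33511669e-01 9.91047241e-01 7.21963400e-06 1.19267689e-05] 0.9991381924301854
```

View pics/top0.png

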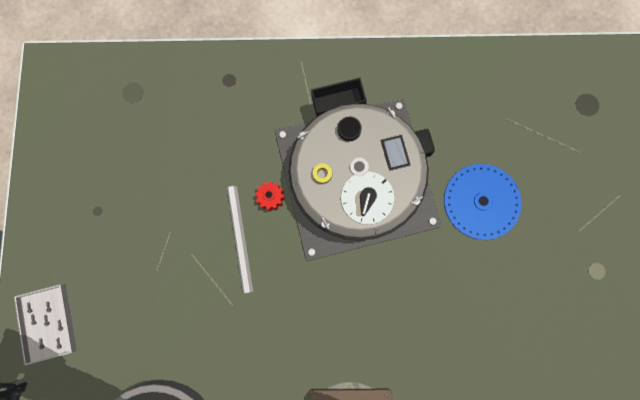

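View pics/side0.png

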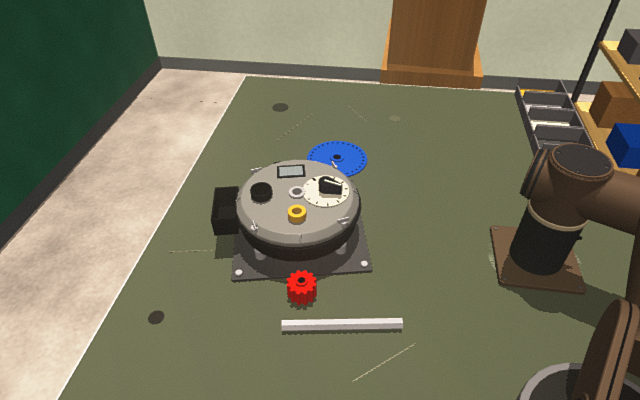

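The top view shows the meter at about (358,172), its neck at (340,97), and the scale plate at about (367,198). The pointer points down the picture towards the tail end (365,210). The collar is at (322,173). Next I measure the plate and look closer.

```bash
python3 - <<'E'
from h import *
p=cv2.imread("pics/top0.png");d=np.load("pics/top0.npy")
m=ctrl.camera_model("top");K=np.array(m["intrinsics"]);T=np.linalg.inv(np.array(m["extrinsics"]))
v,u=np.mgrid[0:400,0:640]
P=np.stack([u,v,np.ones_like(u)],-1)@np.linalg.inv(K).T*d[...,None]@T[:3,:3].T+T[:3,3]
reg=np.zeros((400,640),bool);reg[160:235,330:405]=1
kn=reg&(P[...,2]>.146)&(P[...,2]<.17)
k=P[kn];print("knob",k.shape,k.mean(0).round(4),k.min(0).round(3),k.max(0).round(3))
hsv=cv2.cvtColor(p,cv2.COLOR_BGR2HSV)
pl=(reg&(hsv[...,2]>200)&(hsv[...,1]<40)).astype(np.uint8)
cs=max(cv2.findContours(pl,0,1)[0],key=cv2.contourArea)
h=cv2.convexHull(cs)[:,0].astype(float)
W=np.array([world("top",x,z=.124)[:2] for x in h]).astype(np.float32)
print(cv2.minEnclosingCircle(W),cv2.fitEllipse(W))
# whole cover
cov=(P[...,2]>.113)&(P[...,2]<.127);c=P[cov];print("cover",c.min(0).round(3),c.max(0).round(3))
# neck
print("neck",world("top",[340,97],z=.1).round(3))
cv2.imwrite("pics/crop1.png",cv2.resize(p[160:235,320:420],None,fx=8,fy=8,interpolation=cv2.INTER_CUBIC))
E
```

```text
knob (327, 3) [ 0.5161 -0.0401  0.1548] [ 0.483 -0.059  0.148] [ 0.543 -0.025  0.16 ]
((0.5403030514717102, -0.03896914795041084), 0.07480590790510178) ((0.5368877053260803, -0.04019222408533096), (0.11660086363554001, 0.14787428081035614), 105.36961364746094)
cover [ 0.448 -0.172  0.113] [0.741 0.122 0.127]
neck [0.769 0.013 0.1  ]
```

View pics/crop1.png

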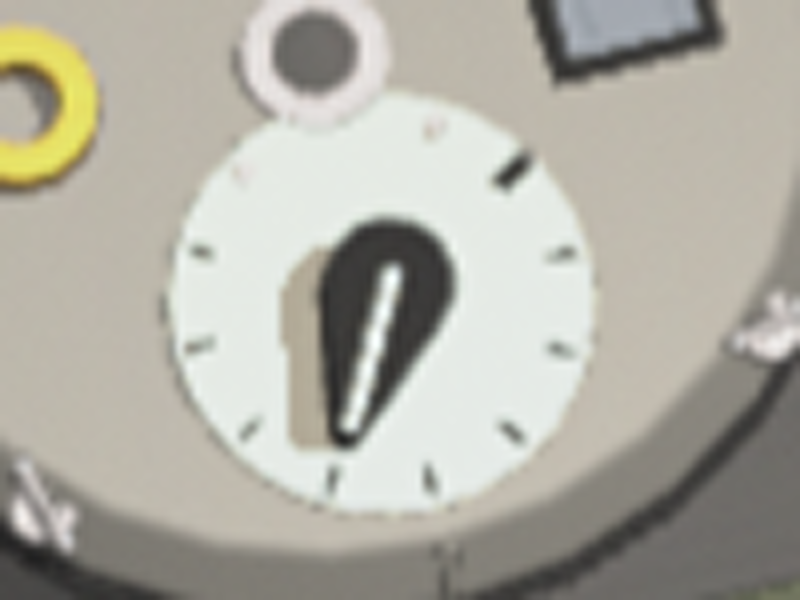

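The crop shows the thick mark 0 at (512,170) and the pointer tip at (345,440), aiming at the mark at (333,480). That is position 5. Next I refine the axis from the marks and plan the push.

```bash
cat >> h.py <<'E'
from scipy.spatial.transform import Rotation as R
def pose(ax,th,r,off,z):
    """th deg pointer angle, off = tangential offset (+ anticlockwise side); tool x tangential"""
    a=np.radians(th);e=np.array([np.cos(a),np.sin(a)]);n=np.array([-e[1],e[0]])
    return [*(np.array(ax)+r*e+off*n),z,th-90]
def rot(psi):
    c,s=np.cos(np.radians(psi)),np.sin(np.radians(psi))
    return R.from_matrix(np.array([[c,s,0],[s,-c,0],[0,0,-1.]]))
def deltas(start,rows):
    """start,rows: [x,y,z,psi_deg]"""
    R0=rot(start[3]);o=[]
    for q in rows:
        d=R0.inv().apply(np.array(q[:3])-start[:3]);w=(R0.inv()*rot(q[3])).as_rotvec()
        if abs(q[3]-start[3])>=180: raise ValueError
        o+=[*d.round(4),0,0,round(float(w[2]),3)]
    return [float(x) for x in o]
E
python3 - <<'E'
from h import *
mk=np.array([[512,170],[562,252],[560,348],[512,432],[432,480],[333,480],[250,430],[200,345],[203,250]])
px=(mk+.5)/8-.5+[320,160]
W=np.array([world("top",x,z=.124)[:2] for x in px])
k=np.arange(9)
from scipy.optimize import least_squares
f=lambda q:(W-(q[:2]+q[3]*np.c_[np.cos(q[2]-k*np.pi/6),np.sin(q[2]-k*np.pi/6)])).ravel()
s=least_squares(f,[.52,-.045,-.8,.05]);print(s.x.round(4),np.degrees(s.x[2]),np.abs(s.fun).max())
ax=s.x[:2]
tip=world("top",(np.array([345,438])+.5)/8-.5+[320,160],z=.155)[:2]-ax
print("tip r,ang",np.linalg.norm(tip),np.degrees(np.arctan2(tip[1],tip[0]))%360)
d=np.load("pics/top0.npy");m=ctrl.camera_model("top");K=np.array(m["intrinsics"]);T=np.linalg.inv(np.array(m["extrinsics"]))
v,u=np.mgrid[0:400,0:640];P=np.stack([u,v,np.ones_like(u)],-1)@np.linalg.inv(K).T*d[...,None]@T[:3,:3].T+T[:3,3]
rr=np.hypot(P[...,0]-ax[0],P[...,1]-ax[1])
for a,b in((0,20),(20,48),(48,60),(60,75),(75,100)):
    z=P[...,2][(rr>a/1e3)&(rr<b/1e3)];print(a,b,np.percentile(z,[5,50,99,100]).round(3))
E
```

```text
[ 0.526  -0.0427 -0.8051  0.0515] -46.12768028344592 0.000722473671310439
tip r,ang 0.04434228381169999 162.80837880364516
0 20 [0.126 0.154 0.159 0.16 ]
20 48 [0.121 0.124 0.157 0.16 ]
48 60 [0.119 0.123 0.128 0.131]
60 75 [0.116 0.12  0.128 0.13 ]
75 100 [0.008 0.119 0.139 0.144]
```

```bash
python3 - <<'E'
from h import *
ax=[.526,-.0427];s0=np.array([.1786,.6509,.2313,164.66])
t=np.array(pose(ax,164,.035,-.028,.20));print(t)
for a in range(3):
    f=lambda i:s0+(t-s0)*min(i/13,1)
    if a<3: print(deltas(f(5*a),[f(5*a+j) for j in range(1,6)]))
E
```

```text
[ 5.00073687e-01 -6.13736506e-03  2.00000000e-01  7.40000000e+01]
[-0.0372, -0.0422, 0.0024, 0.0, 0.0, 0.122, -0.0744, -0.0844, 0.0048, 0.0, 0.0, 0.243, -0.1117, -0.1266, 0.0072, 0.0, 0.0, 0.365, -0.1489, -0.1688, 0.0096, 0.0, 0.0, 0.487, -0.1861, -0.211, 0.012, 0.0, 0.0, 0.609]
[-0.0547, -0.0133, 0.0024, 0.0, 0.0, 0.122, -0.1093, -0.0267, 0.0048, 0.0, 0.0, 0.243, -0.164, -0.04, 0.0072, 0.0, 0.0, 0.365, -0.2186, -0.0534, 0.0096, 0.0, 0.0, 0.487, -0.2733, -0.0667, 0.012, 0.0, 0.0, 0.609]
[-0.0525, 0.0203, 0.0024, 0.0, 0.0, 0.122, -0.105, 0.0406, 0.0048, 0.0, 0.0, 0.243, -0.1574, 0.0609, 0.0072, 0.0, 0.0, 0.365, -0.1574, 0.0609, 0.0072, 0.0, 0.0, 0.365, -0.1574, 0.0609, 0.0072, 0.0, 0.0, 0.365]
```

Request:
carry_out --deltas '[-0.037,-0.042,0.002,0,0,0.12,-0.074,-0.084,0.005,0,0,0.24,-0.112,-0.127,0.007,0,0,0.365,-0.149,-0.169,0.01,0,0,0.487,-0.186,-0.211,0.012,0,0,0.609]' --grip 0

```text
time: 1.23
eef_pos: [0.3027, 0.3966, 0.2195]
tcp_rot: [0.426, 0.905, 0.0, 0.0]
contact_force: [-0.2, 0.1, 0.5]
opening: 0.002
finger_force: 0.0
```

Request:
carry_out --deltas '[-0.055,-0.013,0.002,0,0,0.12,-0.109,-0.027,0.005,0,0,0.243,-0.164,-0.04,0.007,0,0,0.365,-0.219,-0.053,0.01,0,0,0.487,-0.273,-0.067,0.012,0,0,0.609]'

```text
time: 1.85
eef_pos: [0.4259, 0.1438, 0.2077]
tcp_rot: [0.678, 0.735, 0.001, 0.0]
contact_force: [0.6, 0.2, -0.2]
opening: 0.001
finger_force: 0.0
```

Request:
carry_out --deltas '[-0.052,0.02,0.002,0,0,0.12,-0.105,0.041,0.005,0,0,0.243,-0.157,0.061,0.007,0,0,0.365,-0.157,0.061,0.007,0,0,0.365,-0.157,0.061,0.007,0,0,0.365]'

```text
time: 2.48
eef_pos: [0.499, -0.0054, 0.2002]
tcp_rot: [0.799, 0.602, -0.0, -0.0]
contact_force: [-1.1, 1.3, -0.6]
opening: 0.001
finger_force: 0.0
```

```bash
python3 - <<'E'
from h import *
a,_=ctrl.read_camera("top");b,_=ctrl.read_camera("side")
A=cv2.resize(a[140:250,310:420],None,fx=3.6,fy=3.6);B=cv2.resize(b[120:230,260:370],None,fx=3.6,fy=3.6)
cv2.imwrite("pics/c2.png",np.hstack([A,B])[:,:,::-1])
s=ctrl.get_state();p=s["eef_pos"];M=R.from_quat(s["tcp_rot"]).as_matrix();psi=np.degrees(np.arctan2(M[1,0],M[0,0]));print(p,psi,s["qpos"])
ax=[.526,-.0427];P=lambda th,off=-.028,z=.14,r=.035:pose(ax,th,r,off,z)
st=P(164,z=.2)
print("down",deltas(st,[P(164)]))
for a0,n in((164,5),(199,5),(234,5),(269,5)): print(a0,deltas(P(a0,-.020 if a0>164 else -.028),[P(a0+7*(i+1),-.020) for i in range(n)]))
E
```

```text
[ 0.4988147  -0.00457202  0.20030053] 74.06787025178281 [-2.12966789e-01 -7.92645963e-02  2.03163793e+00  2.63778820e-04
  1.18947800e+00  6.50031049e-02]
down [0.0, 0.0, 0.06, 0.0, 0.0, 0.0]
164 [-0.0124, -0.0022, 0.0, 0.0, 0.0, -0.122, -0.0171, -0.0038, 0.0, 0.0, 0.0, -0.244, -0.0219, -0.0048, 0.0, 0.0, 0.0, -0.367, -0.0268, -0.0053, 0.0, 0.0, 0.0, -0.489, -0.0317, -0.0051, 0.0, 0.0, 0.0, -0.611]
199 [-0.0044, -0.0022, 0.0, 0.0, 0.0, -0.122, -0.0091, -0.0038, 0.0, 0.0, 0.0, -0.244, -0.0139, -0.0048, 0.0, 0.0, 0.0, -0.367, -0.0188, -0.0053, 0.0, 0.0, 0.0, -0.489, -0.0237, -0.0051, 0.0, 0.0, 0.0, -0.611]
234 [-0.0044, -0.0022, 0.0, 0.0, 0.0, -0.122, -0.0091, -0.0038, 0.0, 0.0, 0.0, -0.244, -0.0139, -0.0048, 0.0, 0.0, 0.0, -0.367, -0.0188, -0.0053, 0.0, 0.0, 0.0, -0.489, -0.0237, -0.0051, 0.0, 0.0, 0.0, -0.611]
269 [-0.0044, -0.0022, 0.0, 0.0, 0.0, -0.122, -0.0091, -0.0038, 0.0, 0.0, 0.0, -0.244, -0.0139, -0.0048, 0.0, 0.0, 0.0, -0.367, -0.0188, -0.0053, 0.0, 0.0, 0.0, -0.489, -0.0237, -0.0051, 0.0, 0.0, 0.0, -0.611]
```

View pics/c2.png

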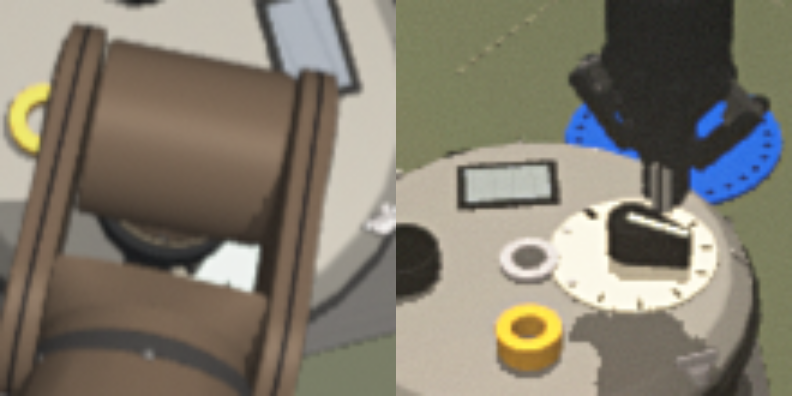

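The finger stands above the clear plate on the pointer's clockwise side, with the pointer tip at about (690,250) in the right half. Lowering now.

Request:
carry_out --deltas '[-0.001,0.002,0.025,0,0,0,-0.001,0.002,0.045,0,0,0,-0.001,0.002,0.06,0,0,0,-0.001,0.002,0.06,0,0,0]'

```text
time: 3.08
eef_pos: [0.4999, -0.0062, 0.1391]
tcp_rot: [0.798, 0.602, -0.001, -0.001]
contact_force: [0.4, 0.1, 0.0]
opening: 0.002
finger_force: 0.0
```

Request:
carry_out --deltas '[-0.012,-0.002,0,0,0,-0.122,-0.017,-0.004,0,0,0,-0.244,-0.022,-0.005,0,0,0,-0.367,-0.027,-0.005,0,0,0,-0.489,-0.032,-0.005,0,0,0,-0.611]'

```text
time: 3.7
eef_pos: [0.4878, -0.0354, 0.1415]
tcp_rot: [0.579, 0.815, 0.001, -0.0]
contact_force: [-0.6, 2.6, 0.6]
opening: -0.0
finger_force: 1.2
```

Request:
carry_out --deltas '[-0.004,-0.002,0,0,0,-0.122,-0.009,-0.004,0,0,0,-0.244,-0.014,-0.005,0,0,0,-0.367,-0.019,-0.005,0,0,0,-0.489,-0.024,-0.005,0,0,0,-0.611]'

```text
time: 4.32
eef_pos: [0.4905, -0.0603, 0.1414]
tcp_rot: [0.307, 0.952, 0.0, -0.0]
contact_force: [-0.8, 1.4, 0.5]
opening: 0.002
finger_force: 0.6
```

Request:
carry_out --deltas '[-0.004,-0.002,0,0,0,-0.122,-0.009,-0.004,0,0,0,-0.244,-0.014,-0.005,0,0,0,-0.367,-0.019,-0.005,0,0,0,-0.489,-0.024,-0.005,0,0,0,-0.611]'

```text
time: 4.95
eef_pos: [0.5071, -0.0789, 0.1414]
tcp_rot: [0.007, 1.0, -0.0, 0.0]
contact_force: [-0.1, -0.0, 0.6]
opening: 0.001
finger_force: 0.2
```

```bash
python3 - <<'E'
from h import *
a,_=ctrl.read_camera("top");b,_=ctrl.read_camera("side")
A=cv2.resize(a[140:250,310:420],None,fx=3.6,fy=3.6);B=cv2.resize(b[120:230,260:370],None,fx=3.6,fy=3.6)
cv2.imwrite("pics/c3.png",np.hstack([A,B])[:,:,::-1])
s=ctrl.get_state();p=s["eef_pos"];M=R.from_quat(s["tcp_rot"]).as_matrix();psi=np.degrees(np.arctan2(M[1,0],M[0,0]));print(p,psi,s["qpos"].round(2),s["contact_force"])
print(pose([.526,-.0427],269,.035,-.02,.14))
E
```

```text
[ 0.50777646 -0.07924846  0.14153669] 178.99396585954324 [-0.35  0.02  2.05 -0.    1.07 -1.91] [0.262552   0.04972277 0.19092256]
[np.float64(0.5053922118715672), np.float64(-0.07734562120172803), 0.14, 179]
```

View pics/c3.png

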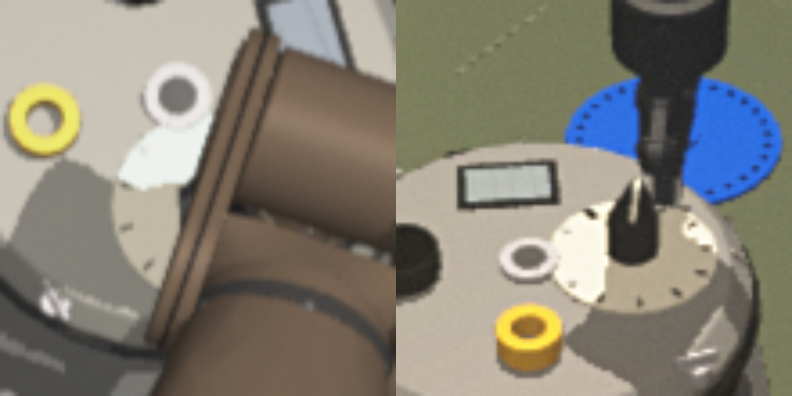

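The side view shows the pointer past halfway, pointing away from the camera at about (637,190), so about position 1. I go on slowly to the stop.

```bash
python3 - <<'E'
from h import *
ax=[.526,-.0427];st=[.5078,-.0792,.1415,179.]
def P(th,dps=0): q=pose(ax,th,.035,-.020,.1405);q[3]+=dps;return q
print(deltas(st,[P(t) for t in(274,279,284,289,294)]))
print(deltas(P(294),[P(t,294-t) for t in(296,298,300,302,304)]))
print(deltas(P(304,-10),[P(t,294-t) for t in(305,306,307,308,309)]))
E
```

```text
[-0.0007, 0.0002, 0.001, 0.0, 0.0, -0.087, -0.0039, -0.0011, 0.001, 0.0, 0.0, -0.175, -0.0073, -0.0022, 0.001, 0.0, 0.0, -0.262, -0.0107, -0.0029, 0.001, 0.0, 0.0, -0.349, -0.0142, -0.0034, 0.001, 0.0, 0.0, -0.436]
[-0.0012, -0.0007, 0.0, 0.0, 0.0, 0.0, -0.0025, -0.0013, 0.0, 0.0, 0.0, 0.0, -0.0038, -0.0019, 0.0, 0.0, 0.0, 0.0, -0.0051, -0.0024, 0.0, 0.0, 0.0, 0.0, -0.0064, -0.0029, 0.0, 0.0, 0.0, 0.0]
[-0.0007, -0.0002, 0.0, 0.0, 0.0, 0.0, -0.0013, -0.0005, 0.0, 0.0, 0.0, 0.0, -0.002, -0.0007, 0.0, 0.0, 0.0, 0.0, -0.0027, -0.0009, 0.0, 0.0, 0.0, 0.0, -0.0034, -0.001, 0.0, 0.0, 0.0, 0.0]
```

Request:
carry_out --deltas '[-0.001,0,0.001,0,0,-0.087,-0.004,-0.001,0.001,0,0,-0.175,-0.007,-0.002,0.001,0,0,-0.262,-0.011,-0.003,0.001,0,0,-0.349,-0.014,-0.003,0.001,0,0,-0.436]'

```text
time: 5.68
eef_pos: [0.52, -0.0826, 0.14]
tcp_rot: [-0.208, 0.978, -0.0, -0.002]
contact_force: [-3.7, -2.1, 2.2]
opening: 0.001
finger_force: 2.3
```

Request:
carry_out --deltas '[-0.001,-0.001,0,0,0,0,-0.002,-0.001,0,0,0,0,-0.004,-0.002,0,0,0,0,-0.005,-0.002,0,0,0,0,-0.005,-0.002,0,0,0,0]'

```text
time: 6.3
eef_pos: [0.5266, -0.082, 0.1393]
tcp_rot: [-0.207, 0.978, 0.0, 0.0]
contact_force: [-0.6, -0.3, -0.2]
opening: -0.002
finger_force: 0.0
```

Request:
carry_out --deltas '[-0.001,0,0,0,0,0,-0.002,0,0,0,0,0,-0.003,-0.001,0,0,0,0,-0.004,-0.001,0,0,0,0,-0.004,-0.001,0,0,0,0]'

```text
time: 6.92
eef_pos: [0.5303, -0.0814, 0.1393]
tcp_rot: [-0.208, 0.978, 0.0, -0.0]
contact_force: [0.9, -0.7, -0.1]
opening: -0.005
finger_force: 0.0
```

Request:
carry_out --deltas '[-0.001,0,0,0,0,0,-0.002,0,0,0,0,0,-0.003,-0.001,0,0,0,0,-0.004,-0.001,0,0,0,0,-0.004,-0.001,0,0,0,0]'

```text
time: 7.55
eef_pos: [0.5338, -0.0809, 0.1391]
tcp_rot: [-0.208, 0.978, -0.0, -0.001]
contact_force: [-3.4, -1.2, 0.4]
opening: -0.003
finger_force: 1.3
```

Request:
carry_out --deltas '[-0.001,0,0,0,0,0,-0.002,0,0,0,0,0,-0.002,0,0,0,0,0]'

```text
time: 7.92
eef_pos: [0.5343, -0.0807, 0.139]
tcp_rot: [-0.208, 0.978, -0.0, -0.003]
contact_force: [-7.4, -4.3, 2.4]
opening: -0.0
finger_force: 3.5
```

```bash
python3 - <<'E'
from h import *
a,_=ctrl.read_camera("top");b,_=ctrl.read_camera("side")
A=cv2.resize(a[140:250,310:420],None,fx=3.6,fy=3.6);B=cv2.resize(b[150:225,290:365],None,fx=5.28,fy=5.28)
cv2.imwrite("pics/c4.png",np.hstack([A,B])[:,:,::-1])
s=ctrl.get_state();print(s["eef_pos"],s["tcp_rot"],s["qpos"].round(2),s["contact_force"])
E
```

```text
[ 0.53426251 -0.08066821  0.1389775 ] [-2.08132836e-01  9.78095989e-01 -1.53903888e-04 -2.98903615e-03] [-0.34  0.09  1.98 -0.    1.07 -2.32] [-7.21226929 -3.58160217  1.50998202]
```

View pics/c4.png

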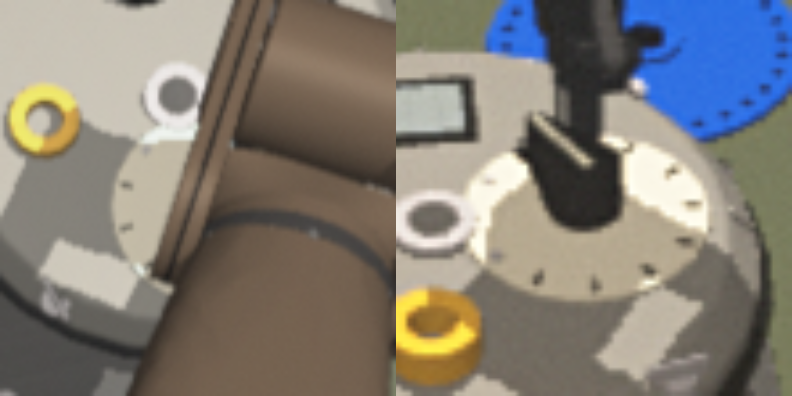

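The white strip points at the far left, at the thick mark at position 0, and the force rises without motion. The knob is at its stop. I back off, lift, and cross to the other flank.

```bash
python3 - <<'E'
from h import *
ax=[.526,-.0427]
# commanded pose: ~1.5mm beyond measured along -tool x
psi=204.;a=np.radians(psi);st=np.array([.5343-.0015*np.cos(a),-.0807-.0015*np.sin(a),.1385,psi]);print(st)
b=np.array(pose(ax,314,.035,.031,.195));mid=st.copy();mid[:3]+=[.008*np.cos(a),.008*np.sin(a),0];up=mid.copy();up[2]=.195
print(deltas(st,[mid,mid+[0,0,.03,0],up,up+(b-up)*.4,up+(b-up)*.7]))
m2=up+(b-up)*.7; dn=b.copy();dn[2]=.14
print(b,deltas(m2,[b,b,dn+[0,0,.03,0],dn,dn]))
E
```

```text
[ 5.35670318e-01 -8.00898950e-02  1.38500000e-01  2.04000000e+02]
[0.008, 0.0, 0.0, 0.0, 0.0, 0.0, 0.008, 0.0, -0.03, 0.0, 0.0, 0.0, 0.008, 0.0, -0.0565, 0.0, 0.0, 0.0, -0.0142, 0.0063, -0.0565, 0.0, 0.0, -0.14, -0.0308, 0.0111, -0.0565, 0.0, 0.0, -0.244]
[ 5.72612577e-01 -4.63424835e-02  1.95000000e-01  2.24000000e+02] [-0.0173, 0.0006, 0.0, 0.0, 0.0, -0.105, -0.0173, 0.0006, 0.0, 0.0, 0.0, -0.105, -0.0173, 0.0006, 0.025, 0.0, 0.0, -0.105, -0.0173, 0.0006, 0.055, 0.0, 0.0, -0.105, -0.0173, 0.0006, 0.055, 0.0, 0.0, -0.105]
```

Request:
carry_out --deltas '[0.008,0,0,0,0,0,0.008,0,-0.03,0,0,0,0.008,0,-0.057,0,0,0,-0.014,0.006,-0.057,0,0,-0.14,-0.031,0.011,-0.057,0,0,-0.244]'

```text
time: 8.65
eef_pos: [0.5613, -0.0568, 0.1974]
tcp_rot: [-0.326, 0.945, -0.0, 0.002]
contact_force: [0.2, -0.5, 0.9]
opening: -0.004
finger_force: 0.0
```

Request:
carry_out --deltas '[-0.017,0.001,0,0,0,-0.105,-0.017,0.001,0,0,0,-0.105]'

```text
time: 8.9
eef_pos: [0.5736, -0.0453, 0.1965]
tcp_rot: [-0.374, 0.927, -0.0, 0.001]
contact_force: [-0.3, -0.1, -0.4]
opening: 0.002
finger_force: 0.0
```

```bash
python3 - <<'E'
from h import *
b,_=ctrl.read_camera("side")
B=cv2.resize(b[130:225,290:385],None,fx=5.28,fy=5.28)
cv2.imwrite("pics/c5.png",B[:,:,::-1])
s=ctrl.get_state();M=R.from_quat(s["tcp_rot"]).as_matrix();psi=np.degrees(np.arctan2(M[1,0],M[0,0]))%360
p=s["eef_pos"];print(p,psi,s["qpos"].round(2),s["contact_force"])
ax=[.526,-.0427]
def P(th,off=.020,z=.14): return pose(ax,th,.035,off,z)
print("down",deltas([*p,psi],[P(314,.031)]))
print(deltas(P(314,.031),[P(t,o) for t,o in((314,.026),(314,.021),(310,.02),(306,.02),(302,.02))]))
print(deltas(P(302),[P(302-4*i) for i in range(1,6)]))
E
```

```text
[ 0.57300947 -0.04568514  0.19635209] 223.89266669774474 [-0.26  0.1   1.86  0.    1.18 -2.59] [-0.15518284 -0.12935695  0.91589118]
down [0.0007, -0.0002, 0.0564, 0.0, 0.0, -0.002]
[0.005, -0.0, 0.0, 0.0, 0.0, 0.0, 0.01, 0.0, 0.0, 0.0, 0.0, 0.0, 0.0135, -0.0013, 0.0, 0.0, 0.0, 0.07, 0.0161, -0.0024, 0.0, 0.0, 0.0, 0.14, 0.0187, -0.0034, 0.0, 0.0, 0.0, 0.209]
[0.0025, -0.0013, 0.0, 0.0, 0.0, 0.07, 0.0051, -0.0024, 0.0, 0.0, 0.0, 0.14, 0.0077, -0.0034, 0.0, 0.0, 0.0, 0.209, 0.0104, -0.0042, 0.0, 0.0, 0.0, 0.279, 0.0132, -0.0047, 0.0, 0.0, 0.0, 0.349]
```

View pics/c5.png

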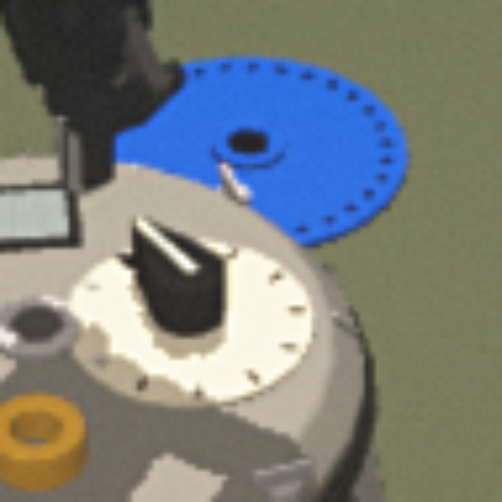

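Released, the pointer at (140,225) still sits on the thick mark at (125,255), which is position 0. I lower and start pushing clockwise.

Request:
carry_out --deltas '[0.001,0,0.03,0,0,0,0.001,0,0.056,0,0,0,0.001,0,0.056,0,0,0]'

```text
time: 9.32
eef_pos: [0.5699, -0.0466, 0.1378]
tcp_rot: [-0.373, 0.928, 0.002, -0.002]
contact_force: [-0.4, 0.6, -0.6]
opening: -0.002
finger_force: 0.0
```

Request:
carry_out --deltas '[0.005,0,0,0,0,0,0.01,0,0,0,0,0,0.0135,-0.001,0,0,0,0.07,0.016,-0.002,0,0,0,0.14,0.0185,-0.003,0,0,0,0.21]'

```text
time: 9.95
eef_pos: [0.5623, -0.0617, 0.1421]
tcp_rot: [-0.273, 0.962, -0.001, 0.003]
contact_force: [2.1, 1.7, -0.2]
opening: 0.002
finger_force: 1.2
```

Request:
carry_out --deltas '[0.0025,-0.001,0,0,0,0.07,0.005,-0.0025,0,0,0,0.14,0.0075,-0.0035,0,0,0,0.21,0.0105,-0.004,0,0,0,0.28,0.013,-0.005,0,0,0,0.35]'

```text
time: 10.58
eef_pos: [0.5531, -0.0732, 0.1418]
tcp_rot: [-0.102, 0.995, -0.0, 0.001]
contact_force: [1.0, 1.3, -0.7]
opening: -0.003
finger_force: 0.7
```

```bash
python3 - <<'E'
from h import *
b,_=ctrl.read_camera("side")
B=cv2.resize(b[130:225,290:385],None,fx=5.28,fy=5.28)
cv2.imwrite("pics/c6.png",B[:,:,::-1])
s=ctrl.get_state();M=R.from_quat(s["tcp_rot"]).as_matrix();psi=np.degrees(np.arctan2(M[1,0],M[0,0]))%360
p=s["eef_pos"];print(p,psi,s["contact_force"])
ax=[.526,-.0427]
def P(th,off=.020,z=.14): return pose(ax,th,.035,off,z)
print(P(282))
print(deltas([*p,psi],[P(282-4*i) for i in range(1,6)]))
print(deltas(P(262),[P(262-4*i) for i in range(1,6)]))
E
```

```text
[ 0.55312143 -0.07340461  0.14177941] 191.6013393906211 [ 1.82173685 -0.31426895  0.51414606]
[np.float64(0.5528398611932976), np.float64(-0.07277693220932802), 0.14, 192]
[0.0026, -0.0007, 0.0018, 0.0, 0.0, 0.063, 0.0052, -0.0018, 0.0018, 0.0, 0.0, 0.133, 0.0078, -0.0028, 0.0018, 0.0, 0.0, 0.202, 0.0105, -0.0036, 0.0018, 0.0, 0.0, 0.272, 0.0133, -0.0041, 0.0018, 0.0, 0.0, 0.342]
[0.0025, -0.0013, 0.0, 0.0, 0.0, 0.07, 0.0051, -0.0024, 0.0, 0.0, 0.0, 0.14, 0.0077, -0.0034, 0.0, 0.0, 0.0, 0.209, 0.0104, -0.0042, 0.0, 0.0, 0.0, 0.279, 0.0132, -0.0047, 0.0, 0.0, 0.0, 0.349]
```

View pics/c6.png

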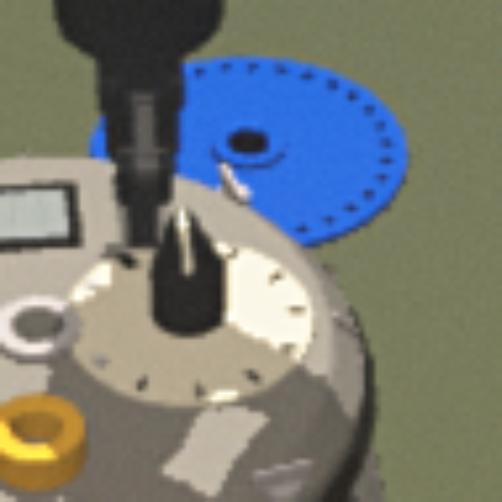

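The pointer stands at about 275 degrees, between positions 1 and 2, as the finger pose predicts. I continue to the second click, then stop short of the third to measure.

Request:
carry_out --deltas '[0.0025,-0.0005,0.001,0,0,0.065,0.005,-0.002,0.001,0,0,0.135,0.008,-0.003,0.001,0,0,0.2,0.0105,-0.0035,0.001,0,0,0.27,0.0135,-0.004,0.001,0,0,0.34]'

```text
time: 11.25
eef_pos: [0.541, -0.0802, 0.1411]
tcp_rot: [0.067, 0.998, -0.001, 0.002]
contact_force: [0.7, 0.8, -0.4]
opening: -0.002
finger_force: 0.0
```

```bash
cat > q.py <<'E'
from h import *
ax=np.array([.526,-.0427])
def knob():
    b,d=ctrl.read_camera("side");m=ctrl.camera_model("side");K=np.array(m["intrinsics"]);T=np.linalg.inv(np.array(m["extrinsics"]))
    v,u=np.mgrid[0:400,0:640];P=np.stack([u,v,np.ones_like(u)],-1)@np.linalg.inv(K).T*d[...,None]@T[:3,:3].T+T[:3,3]
    w=(np.hypot(P[...,0]-ax[0],P[...,1]-ax[1])<.046)&(abs(P[...,2]-.1555)<.005)&(b.min(-1)>120)
    for x in ctrl.find_in("side","pointer_tip")[:2]:
        t=world("side",x["uv"],z=.155)[:2]-ax;print("tip",round(x["score"],2),np.hypot(*t).round(3),np.degrees(np.arctan2(t[1],t[0])).round(1)%360)
    X=P[w][:,:2];c=X.mean(0)-ax if len(X) else np.zeros(2);print("strip",len(X),np.degrees(np.arctan2(c[1],c[0])).round(1)%360,c.round(3))
s=ctrl.get_state();M=R.from_quat(s["tcp_rot"]).as_matrix();psi=np.degrees(np.arctan2(M[1,0],M[0,0]))%360
p=s["eef_pos"];print(s["time"],p,psi,s["contact_force"])
E
python3 - <<'E'
from q import *
knob()
def P(th,off=.020,z=.14): return pose(ax,th,.035,off,z)
print(P(262));print(deltas([*p,psi],[P(262-3*i) for i in range(1,6)]))
E
```

```text
11.25 [ 0.54102186 -0.08021523  0.14110459] 172.30267210363164 [ 0.69428263  0.76632315 -0.4380358 ]
tip 0.55 0.01 115.1
strip 22 255.7 [-0.004 -0.015]
[np.float64(0.5409343028412291), np.float64(-0.08014284442515629), 0.14, 172]
[0.002, -0.0009, 0.0011, 0.0, 0.0, 0.058, 0.0039, -0.0018, 0.0011, 0.0, 0.0, 0.11, 0.0058, -0.0026, 0.0011, 0.0, 0.0, 0.162, 0.0078, -0.0033, 0.0011, 0.0, 0.0, 0.215, 0.0099, -0.0039, 0.0011, 0.0, 0.0, 0.267]
```

Pointer about 255 degrees: position 2. On towards the third click.

Request:
carry_out --deltas '[0.002,-0.001,0.001,0,0,0.058,0.004,-0.002,0.001,0,0,0.11,0.006,-0.0025,0.001,0,0,0.162,0.008,-0.0035,0.001,0,0,0.215,0.01,-0.004,0.001,0,0,0.267]'

```text
time: 11.98
eef_pos: [0.5316, -0.0828, 0.1394]
tcp_rot: [0.199, 0.98, -0.0, 0.003]
contact_force: [4.6, -1.8, -3.1]
opening: 0.003
finger_force: 2.0
```

```bash
python3 - <<'E'
from q import *
knob()
def P(th,off=.020,z=.14): return pose(ax,th,.035,off,z)
print(P(247));print(deltas([*p,psi],[P(247-2*i) for i in range(1,6)]))
E
```

```text
11.975 [ 0.53160919 -0.0827804   0.13939751] 157.06896403156478 [ 4.61969835 -1.7857335  -3.10470576]
tip 0.75 0.004 201.1
strip 17 247.1 [-0.006 -0.014]
[np.float64(0.5307345075719243), np.float64(-0.0827322924406209), 0.14, 157]
[0.0021, -0.001, -0.0006, 0.0, 0.0, 0.036, 0.0033, -0.0016, -0.0006, 0.0, 0.0, 0.071, 0.0046, -0.0022, -0.0006, 0.0, 0.0, 0.106, 0.0059, -0.0027, -0.0006, 0.0, 0.0, 0.141, 0.0072, -0.0032, -0.0006, 0.0, 0.0, 0.176]
```

Request:
carry_out --deltas '[0.0012,-0.0006,0,0,0,0.035,0.0025,-0.001,0,0,0,0.07,0.0037,-0.0017,0,0,0,0.105,0.005,-0.0022,0,0,0,0.14,0.0065,-0.0027,0,0,0,0.175]'

```text
time: 12.7
eef_pos: [0.5214, -0.0814, 0.1375]
tcp_rot: [0.285, 0.959, 0.0, -0.002]
contact_force: [0.5, -0.5, -0.0]
opening: 0.001
finger_force: 0.0
```

```bash
python3 - <<'E'
from q import *
knob()
def P(th,off=.020,z=.14): return pose(ax,th,.035,off,z)
print(P(237));print(deltas([*p,psi],[P(237-2*i) for i in range(1,6)]))
E
```

```text
12.7 [ 0.5214308  -0.08140784  0.13753265] 146.9309891440397 [ 0.49296489 -0.45578209 -0.01360182]
tip 0.43 0.165 70.7
strip 20 212.7 [-0.016 -0.01 ]
[np.float64(0.5237110451333826), np.float64(-0.08294625057839039), 0.14, 147]
[-0.0015, -0.0007, -0.0025, 0.0, 0.0, 0.034, -0.0003, -0.0014, -0.0025, 0.0, 0.0, 0.069, 0.001, -0.0019, -0.0025, 0.0, 0.0, 0.104, 0.0023, -0.0025, -0.0025, 0.0, 0.0, 0.138, 0.0036, -0.003, -0.0025, 0.0, 0.0, 0.173]
```

The force dropped to zero, so it clicked. I back off, lift, and move away for a clear top view.

Request:
carry_out --deltas '[-0.01,0,0,0,0,0,-0.014,0,0,0,0,0,-0.014,0,-0.04,0,0,0,-0.014,0,-0.08,0,0,0,-0.014,0,-0.11,0,0,0]'

```text
time: 13.42
eef_pos: [0.535, -0.09, 0.2503]
tcp_rot: [0.283, 0.959, 0.0, 0.001]
contact_force: [-0.3, 0.4, -0.1]
opening: -0.004
finger_force: 0.0
```

Request:
carry_out --deltas '[0,-0.06,-0.02,0,0,0,0,-0.12,-0.02,0,0,0,0,-0.18,-0.02,0,0,0,0,-0.24,-0.02,0,0,0,0,-0.24,-0.02,0,0,0]'

```text
time: 14.05
eef_pos: [0.402, -0.2943, 0.2684]
tcp_rot: [0.287, 0.958, -0.0, -0.0]
contact_force: [-0.2, 0.3, 0.4]
opening: -0.002
finger_force: 0.0
```

```bash
python3 - <<'E'
from q import *
knob()
a,_=ctrl.read_camera("top");b,_=ctrl.read_camera("side")
A=cv2.resize(a[155:240,315:400],None,fx=4.66,fy=4.66)[:396,:396];B=cv2.resize(b[130:230,280:380],(396,396))
cv2.imwrite("pics/c7.png",np.hstack([A,B])[:,:,::-1])
E
```

```text
14.05 [ 0.40201571 -0.29429142  0.26838479] 146.6942983750864 [-0.17791148  0.31982322  0.40177108]
tip 0.55 0.009 142.5
strip 33 213.0 [-0.015 -0.01 ]
```

View pics/c7.png

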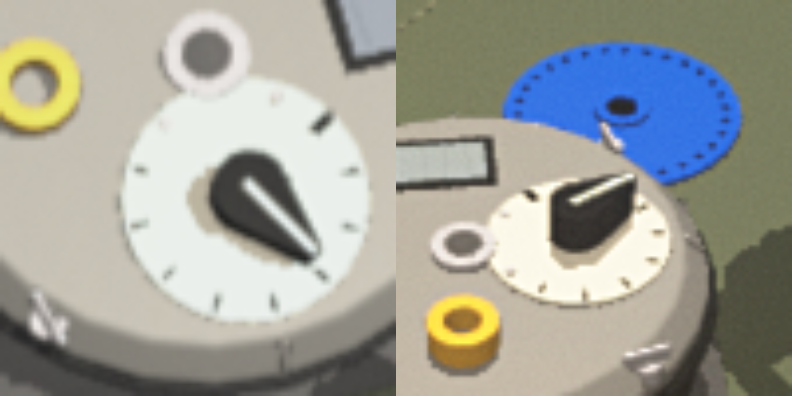

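The pointer tip at (315,255) sits on the mark at (320,272). That is the third after the thick mark at (322,122), following (350,170) and (350,228), so it is at position 3. The collar and the other parts are unmoved and the arm is clear.

```bash
python3 -c "
from plant import ctrl
print(ctrl.sign_off())"
```

```text
the job is handed in; nothing more can be done
None
```

I pushed the selector anticlockwise to its end stop, then clockwise three clicks. It now rests at position 3 with the arm clear, no sign of anything else moved, and the job handed in at about 14 s of the 64 s allowed.

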